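Press the pin home, then hold the rocker up level

TASK

Pull the press's ball-ended lever all the way down to its stop so that the pin is pressed home in the rocker, then ease the lever slowly back up to rest: do not let it spring back. Then take the rocker by its thick block, draw it out from under the ram and lift it about 10 cm above the press bed, close in front of the press, and finish while still holding it there in the gripper, level and steady, with nothing but the gripper carrying it. Leave the other things on the bench where they are.

Things in the scene. Friction and masses are not known exactly. Their poses are not given: they have to be found in the camera images.
- press: Fixed grey-green iron bench press, placed and turned anew each time. Origin on the table straight under the ram's axis; -x is the open throat side, roughly towards the robot. Bed: x -210 to +130 mm, y +-95 mm, top 50 mm above the table. Head: x -25 to +125 mm, 60 mm wide, 170 to 280 mm high, on a 50 mm column at x +75 to +125 mm.
- ram_end (a point): Centre of the lower end of the ram, a 25 mm round steel bar that comes down out of the head. With the lever at rest it is 94 mm above the table (44 mm above the bed), so the rocker's eye must be drawn out from under it before it is lifted.
- lever_ball (a point): Centre of the black ball, 32 mm in diameter, on the end of the press lever (12 mm rod, 170 mm from pivot to ball, on the press's -y side). At rest it is 300 mm above the table: the lever points to the press's -x and 30 degrees upwards. It swings down in the press's x-z plane.
- lever_pivot (a point): Centre of the lever's pivot, fixed at (+20, -150, +215) mm in the press's frame; the pivot axis is the press's y.
- lever (a joint): Angle of the press lever, rad: 0 at rest (raised), 0.80 at its bottom stop. Sprung and damped: about 4 N upwards at the ball at rest, about 9 N at the bottom, 1 to 2 N more while moving or pushing the pin; let go, it springs back at up to about 5 rad/s. The ram goes down 20 mm per rad, meets the pin after 0.3 to 0.45 rad and has it home at the bottom stop.
- rocker: Workpiece: bare grey casting, 0.35 to 0.65 kg, flat on the press bed, eye under the ram. Origin on its underside at the eye's centre, z up. Eye 30 mm round, 22 mm high; along -x a slim arm (22 mm wide, 15 mm high), then the thick block, x -95 to -185 mm, 44 mm wide in y, 36 mm high, sides parallel. -x points out of the throat, within 0.4 rad of the press's -x.
- grip (a point): Point inside the rocker's thick block at (-117, 0, +24) mm in the rocker's frame, at its centre of mass to within a few mm: gripped across the 44 mm width here, it hangs level.
- pin (a joint): How far the headed steel pin has gone into the rocker's eye, m: starts at 0 to 0.003, home (head down on the eye) at about 0.0095 to 0.010. The pin stays in the rocker; friction of about 12 N holds it where it is.
- pin_top (a point): Centre of the top of the pin's head, 18 mm in diameter and 6 mm thick: 38 mm above the rocker's underside when the pin joint is 0, 28 mm when it is home.
- bush: Bystander: steel bush standing loose on the press bed beside the rocker, 28 mm in diameter, 16 mm high. Origin under its centre.
- bearing: Bystander: steel bearing ring lying on the table to the robot's left, 52 mm in diameter, 15 mm high. Origin under its centre.
- brush: Bystander: wooden-handled brush lying on the table to the robot's right. Origin under its middle.
- wrench: Bystander: steel spanner lying on the table to the robot's right. Origin under its middle.
- can: Bystander: closed plain metal can, 66 mm in diameter, 95 mm high, standing at the back left. Origin under its centre.
- drill: Bystander: grey hand drill lying on its side on the left of the table, about 270 mm long, 65 mm high. Origin under its middle.
- grate: Bystander: round rusty iron disc lying on the right of the table, 170 mm in diameter, 12 mm high. Origin under its centre.
Not all that is in view belongs to the job. Several things have the shape of the rocker; the one meant has the colours described above.

How it is judged:
On the way, in this order (a step that is already met when the one before it is completed fails the run):
1. the lever is pulled down to its stop and the pin is home (value of joint lever above 0.74 rad and value of joint pin above 0.0085 m), for 0.1 s.
2. the lever is back up at rest, the rocker still on the bed (value of joint lever below 0.06 rad and z of rocker in the frame of press below 0.06 m), for 0.2 s.
At the end, for the whole second after the job is handed in: The rocker is held by the fingers (over 3 N), 70 to 200 mm above the bed, grip within 350 mm of the ram axis, within 0.1 rad of level, still (0.02 m/s, 0.15 rad/s), touching no other thing; the pin is home (over 8.5 mm) and the lever at rest (under 0.06 rad) (z of rocker in the frame of press between 0.12 and 0.25 m and angle between rocker's own z axis and vertical below 0.1 rad and linear speed of rocker below 0.02 m/s and angular speed of rocker below 0.15 rad/s and contact force between rocker and the fingers above 3 N and value of joint pin above 0.0085 m and value of joint lever below 0.06 rad and contact force between rocker and press below 0.2 N and contact force between rocker and bush below 0.2 N and contact force between rocker and bearing below 0.2 N and contact force between rocker and brush below 0.2 N and contact force between rocker and wrench below 0.2 N and contact force between rocker and can below 0.2 N and contact force between rocker and drill below 0.2 N and contact force between rocker and grate below 0.2 N and horizontal distance between grip and press below 0.35 m); the arm keeps its last pose, push and grip.
It fails at once if the lever springs back (faster than 2.5 rad/s) (velocity of joint lever below -2.5 rad/s).
It fails at once if another thing on the bench is shifted by more than 30 mm (distance of any of bush, bearing, brush, wrench, can, drill, grate from where it was at the start of the episode above 0.03 m).
It also fails if it takes over 62 s, if anything falls off the work surface, if the arm or the gripper's body presses on something with over 40 N, if the wrist force passes 120 N, or if a joint passes its speed limit or range.

ROBOT

A 6-joint arm with a two-finger parallel gripper is mounted at the origin on the work surface. World frame = base frame: x ahead of the robot, y to its left, z up, the work surface at z = 0. Lengths are in m, angles in rad, forces in N, time in s.
With the tool pointing down it reaches from about 0.4 to 0.925 m from the base axis. Payload 3.4 kg.
Tool frame: the origin (TCP) lies at the very end of the fingers, on their centre line; the grasp point (between the pads) lies 19 mm behind it; z points along the fingers, y is the line along which they close (so a half turn about z gives the same grasp; the last joint's range is limited). The gripper opens to 85 mm and grips with 20 to 120 N. Pads are 22 mm wide; open, the fingers measure 114 mm over their backs; the gripper's body (76 mm by 85 mm) begins 54 mm behind the grasp point. The pads swing forward as they close: fully open they stand 13 mm farther back than shut.
Start: joints at [1.196, 0.307, 1.506, -0, 1.328, -0.073], TCP at [0.171, 0.549, 0.231] pointing down, gripper open.
Joint ranges: [-3.12, 3.12], [-1.05, 2.28], [0.14, 2.33], [-1.42, 4.57], [0.1, 2.73], [-2.68, 2.68]. Speed limits (rad/s): [2.57, 2.57, 3.14, 3.14, 3.14, 3.14].

INTERFACE

Orientations are given as a 3x3 rotation matrix whose columns are the frame's x, y, z axes.
In Python, from cell import r, capture, job gives the robot as it stands.
- The arm moves only by the shell command python3 -m crank 'ROWS' [FORCE]. ROWS is text: rows parted by semicolons, each of 5 numbers parted by spaces: the shift along the tool's x, y, z in m, then the turn about the tool's z in degrees, then the finger opening in m, from 0 to 0.0854. In form: dx dy dz yaw hand; .... A call has 1 to 8 rows; each row is the pose to reach, as a shift and turn from the pose commanded when the call began, along the tool's axes at that moment; what a row does not reach only later rows make up. A row lasts 1/8 s, in which the tool goes at most 62.5 mm and 10.7 degrees, less where a joint would pass 70% of its speed; a pose out of reach is approached as far as the arm can. A call with a gripper value outside its range is refused whole. The fingers move at their own pace and stop on an object; FORCE is the grip in N (left out, the last holds). Time passes only in rows, so rows that repeat a pose let the fingers close. It gives the time, the measured TCP pose, the force, the opening and the grip force at its end, in the units of the state.
- r.sense(): the state, without advancing time (a new reading comes with each control period).
- capture(name): name is "scene" or "top"; returns a dict with "img" (384x512x3 uint8, red, green, blue), "fx", "fy", "cx", "cy" (pixels), "R" (3x3) and "t" (3): a world point X has camera coordinates R X + t. Camera axes: x right, y down, z forward; pixel columns grow to the right and rows downward; lengths in m; the calibration is good to about 2 mm. A picture is of the moment at which its call begins. There is no depth.
- job.sign_off(): hands the job in; it is judged then, once.
The state is a dict: "t": time; "joint_positions": joint angles; "qvel": joint speeds; "joint_torque": joint torques, N m; "position": TCP position; "ee_rot": TCP orientation; "wrist_force": force on the tool from outside, world axes, zero at the start; "moment": the same for the moment, N m; "finger_gap": finger opening in m; "finger_force": force on a finger pad.
Only numpy, scipy, OpenCV 4.12 (cv2) and the standard library are available. Lean on these libraries where they do the work, as an engineer would, in place of code of your own. Each camera call takes 0.05 s, during which the arm holds its last target. There are 200 camera calls.

## Working session

There is one attempt and no reset: what is moved stays moved. The work goes in short steps, Python scripts to look and compute and a shell command to move; the robot and the scene stay as the last step left them, time stands still between calls to the robot, and variables do not carry over. Pictures are saved under pics/ and viewed, at most 10 in all, crops included, and the job is handed in when it is done.

```bash
mkdir -p pics; ls; python3 - <<'E'
from cell import r,capture
import cv2,numpy as np
for n in("scene","top"):
    c=capture(n);cv2.imwrite(f"pics/{n}0.png",cv2.resize(c["img"][:,:,::-1],(800,600),interpolation=cv2.INTER_CUBIC))
    print(n,c["fx"],c["fy"],c["cx"],c["cy"],np.round(c["R"],3).tolist(),np.round(c["t"],3).tolist(),np.round(-c["R"].T@c["t"],3))
s=r.sense();print({k:np.round(v,3).tolist() for k,v in s.items()})
E
```

```text
pics
scene 385.7939117065232 385.7939117065232 255.43497749520515 188.25141381195877 [[0.861, 0.508, 0.02], [0.334, -0.536, -0.776], [-0.384, 0.674, -0.631]] [-0.387, -0.028, 1.67] [ 0.983 -0.945  1.04 ]
top 348.49832931593227 348.49832931593227 253.5692736350275 188.46927409844633 [[-0.003, -1.0, -0.021], [-0.991, 0.006, -0.13], [0.131, 0.02, -0.991]] [-0.029, 0.474, 1.247] [ 0.307 -0.057  1.297]
{'t': 0.1, 'joint_positions': [1.195, 0.308, 1.508, -0.0, 1.328, -0.074], 'qvel': [-0.0, -0.001, -0.004, 0.001, -0.002, -0.0], 'joint_torque': [0.003, -45.853, -25.261, -0.0, 0.006, 0.0], 'position': [0.171, 0.548, 0.23], 'ee_rot': [[-0.955, 0.297, -0.001], [0.297, 0.955, -0.002], [0.0, -0.002, -1.0]], 'wrist_force': [0.155, -0.453, -0.259], 'moment': [0.002, 0.05, 0.006], 'finger_force': 0.0, 'finger_gap': 0.085}
```

View pics/scene0.png

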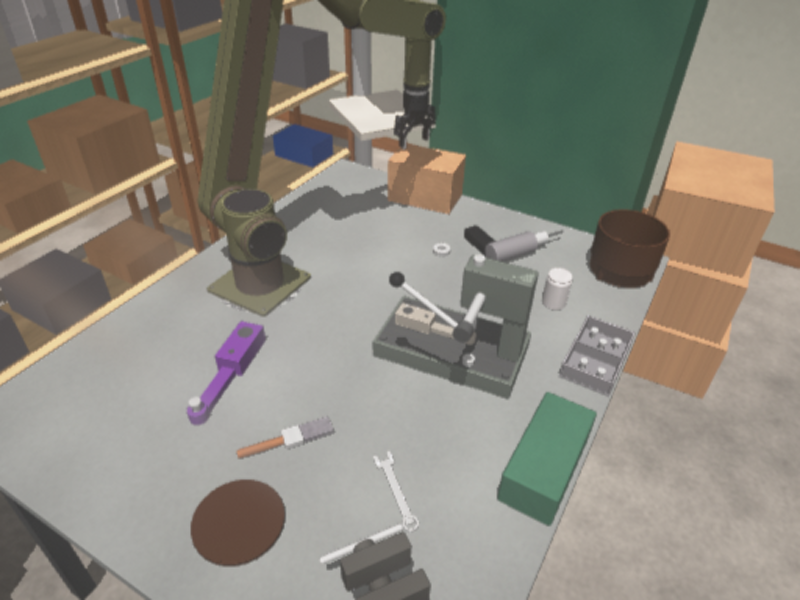

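View pics/top0.png

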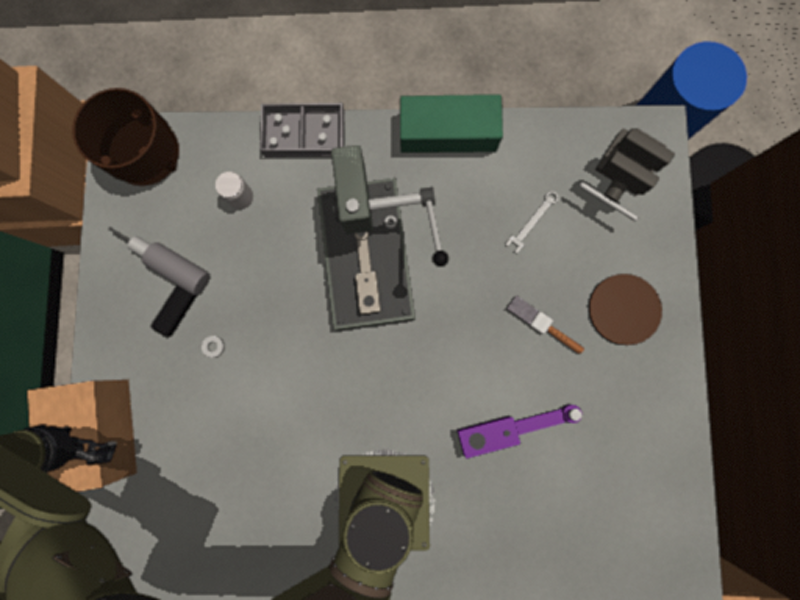

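The top view shows the ball at (440,258), block at about (368,292), bush at (391,221) and ram cap at (352,205). In the scene view the ball is at (397,279). Next I turn these into positions.

```bash
cat > h.py <<'E'
import numpy as np,cv2
from cell import r,capture
def ray(c,u,v,z):
    d=c["R"].T@np.array([(u-c["cx"])/c["fx"],(v-c["cy"])/c["fy"],1]); o=-c["R"].T@c["t"]
    return o+d*(z-o[2])/d[2]
def big(c,U,V,z): return ray(c,(U+.5)*.64-.5,(V+.5)*.64-.5,z)
def proj(c,X):
    p=c["R"]@np.array(X)+c["t"]; return c["fx"]*p[0]/p[2]+c["cx"],c["fy"]*p[1]/p[2]+c["cy"]
def blob(m,box):
    k=np.zeros_like(m);x0,y0,x1,y1=box;k[y0:y1,x0:x1]=m[y0:y1,x0:x1]
    cs,_=cv2.findContours(k,cv2.RETR_EXTERNAL,cv2.CHAIN_APPROX_NONE);return max(cs,key=cv2.contourArea)
E
python3 - <<'E'
from h import *
t=capture("top");s=capture("scene")
np.set_printoptions(precision=4,suppress=True)
for c,b in((t,(272,155,292,175)),(s,(244,170,264,188))):
    g=c["img"].max(2); m=(g<50).astype(np.uint8)
    k=blob(m,b);(u,v),rad=cv2.minEnclosingCircle(k);print("ball",u,v,rad,ray(c,u,v,.3))
hsv=cv2.cvtColor(t["img"],cv2.COLOR_RGB2HSV)
print("px block/bed/eye",t["img"][180,235],t["img"][200,222],t["img"][160,234])
i=t["img"].astype(int);m=((i[:,:,0]>i[:,:,2]+8)&(i[:,:,0]>110)).astype(np.uint8)
k=blob(m,(215,140,250,205));x,y,w,h=cv2.boundingRect(k);print("rocker mask",x,y,w,h)
# block part only: rows lower ~
kk=k[:,0];blk=kk[kk[:,1]>173];rc=cv2.minAreaRect(blk.astype(np.float32));print(rc)
for p in cv2.boxPoints(rc):print("blk corner",p,ray(t,*p,.086))
for n,U,V,z in(("bedNL",332,329,.05),("bedNR",413,319,.05),("bedFL",318,190,.05),("bedFR",395,179,.05),("ramcap",352,205,.29),("bush",391,221,.066)):print(n,big(t,U,V,z))
a=t["img"][85:215,195:300,::-1];b=s["img"][155:260,230:350,::-1]
cv2.imwrite("pics/c1.png",np.hstack([cv2.resize(a,(390,483)),cv2.resize(b,(400,350)) if 0 else cv2.copyMakeBorder(cv2.resize(b,(400,350)),0,133,0,0,0)]))
E
```

```text
ball 281.5 165.0 4.717090606689453 [ 0.507  -0.1184  0.3   ]Traceback (most recent call last):
  File "<stdin>", line 6, in <module>
  File "h.py", line 11, in blob
    cs,_=cv2.findContours(k,cv2.RETR_EXTERNAL,cv2.CHAIN_APPROX_NONE);return max(cs,key=cv2.contourArea)
                                                                            ~~~^^^^^^^^^^^^^^^^^^^^^^^^
ValueError: max() iterable argument is empty
```

```bash
python3 - <<'E'
from h import *
t=capture("top");s=capture("scene")
np.set_printoptions(precision=4,suppress=True)
for c,b in((t,(272,155,292,175)),(s,(244,170,264,188))):
    g=c["img"].max(2); m=(g<g[b[1]:b[3],b[0]:b[2]].min()+40).astype(np.uint8)
    k=blob(m,b);(u,v),rad=cv2.minEnclosingCircle(k);print("ball",u,v,rad,ray(c,u,v,.3))
print("px block/bed/eye",t["img"][180,235],t["img"][200,222],t["img"][160,234])
i=t["img"].astype(int);m=((i[:,:,0]>i[:,:,2]+8)&(i[:,:,0]>110)).astype(np.uint8)
k=blob(m,(215,140,250,205));x,y,w,h=cv2.boundingRect(k);print("rocker mask",x,y,w,h)
kk=k[:,0];blk=kk[kk[:,1]>175];rc=cv2.minAreaRect(blk.astype(np.float32));print(rc)
for p in cv2.boxPoints(rc):print("blk corner",p,ray(t,*p,.086))
for n,U,V,z in(("bedNL",332,329,.05),("bedNR",413,319,.05),("bedFL",318,190,.05),("bedFR",395,179,.05),("ramcap",352,205,.29),("bush",391,221,.066)):print(n,big(t,U,V,z))
a=t["img"][85:215,195:300,::-1];b=s["img"][155:260,230:350,::-1]
cv2.imwrite("pics/c1.png",np.hstack([cv2.resize(a,(390,483)),cv2.copyMakeBorder(cv2.resize(b,(400,350)),0,133,0,0,0)]))
E
```

```text
ball 281.5 165.0 4.717090606689453 [ 0.507  -0.1184  0.3   ]
ball 253.5 178.3333282470703 4.693474769592285 [ 0.5031 -0.1152  0.3   ]
px block/bed/eye [145 135 123] [75 73 70] [171 158 143]
rocker mask 228 149 16 51
((235.40855407714844, 187.17684936523438), (23.853212356567383, 12.920490264892578), 83.6598129272461)
blk corner [227.6707 176.0366] [0.5116 0.0586 0.086 ]
blk corner [240.5122 174.6098] [0.5164 0.0133 0.086 ]
blk corner [243.1464 198.3171] [0.4324 0.0039 0.086 ]
blk corner [230.3049 199.7439] [0.4276 0.0488 0.086 ]
bedNL [0.3931 0.1165 0.05  ]
bedNR [ 0.4153 -0.0696  0.05  ]
bedFL [0.7239 0.154  0.05  ]
bedFR [ 0.7492 -0.0292  0.05  ]
ramcap [0.6134 0.0477 0.29  ]
bush [ 0.6424 -0.02    0.066 ]
```

View pics/c1.png

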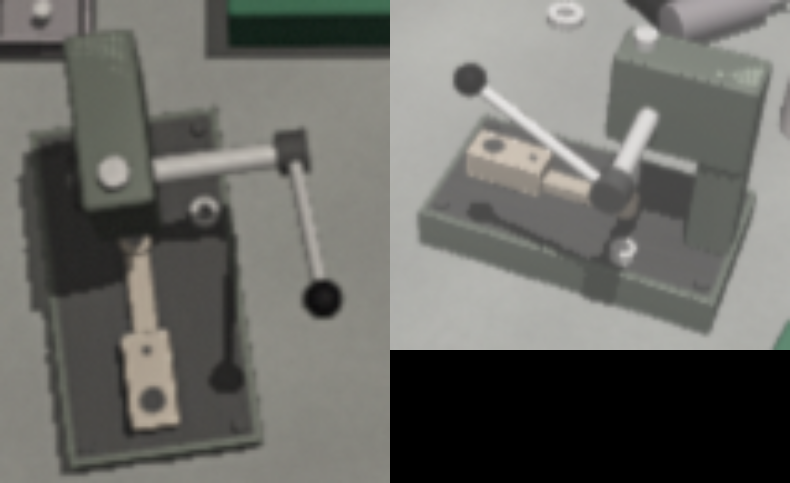

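Measured: the press origin is at about (0.6125, 0.048) with yaw 0.118. That predicts the ball at (0.504,-0.116), and both views agree to about 3 mm. The rocker grip point is at about (0.495,0.034), yaw 0.114. Moving now, up and across.

```bash
python3 -m crank '-0.312 -0.164 -0.19 -24 0.085;-0.312 -0.164 -0.19 -24 0.085;-0.312 -0.164 -0.19 -24 0.085;-0.312 -0.164 -0.19 -24 0.085;-0.312 -0.164 -0.19 -24 0.085;-0.312 -0.164 -0.19 -24 0.085;-0.312 -0.164 -0.19 -24 0.085;-0.312 -0.164 -0.19 -24 0.085' 25
python3 - <<'E'
from h import *
s=r.sense();print(np.round(s["joint_positions"],3),np.round(s["ee_rot"],4),s["position"])
R=s["ee_rot"];print(np.round(np.array(R).T@(np.array([.5045,-.116,.39])-s["position"]),4))
E
```

```text
t: 1.3
position: [0.4218, 0.2986, 0.4225]
ee_rot: [[-0.994, -0.113, 0.002], [-0.113, 0.994, 0.001], [-0.002, 0.001, -1.0]]
wrist_force: [0.1, 0.1, -0.2]
finger_gap: 0.0849
finger_force: 0.0
[ 0.534  0.132  1.274 -0.     1.733 -1.15 ] [[-9.936e-01 -1.133e-01  2.400e-03]
 [-1.133e-01  9.936e-01  1.100e-03]
 [-2.500e-03  8.000e-04 -1.000e+00]] [0.42179304 0.29859348 0.42245192]
[-0.0351 -0.4213  0.0322]
```

```bash
python3 -m crank '-0.035 -0.421 0.032 0 0.085;-0.035 -0.421 0.032 0 0.085;-0.035 -0.421 0.032 0 0.085;-0.035 -0.421 0.032 0 0.085;-0.035 -0.421 0.032 0 0.085;-0.035 -0.421 0.032 0 0.085;-0.035 -0.421 0.032 0 0.085;-0.035 -0.421 0.032 0 0.085'
python3 - <<'E'
from h import *
s=r.sense();print(np.round(s["joint_positions"],3),np.round(s["ee_rot"],4),s["position"])
c=capture("scene");cv2.imwrite("pics/s2.png",cv2.resize(c["img"][90:270,180:420,::-1],(800,600)))
E
```

```text
t: 2.3
position: [0.504, -0.1162, 0.3874]
ee_rot: [[-0.994, -0.113, -0.003], [-0.113, 0.994, 0.001], [0.003, 0.001, -1.0]]
wrist_force: [0.3, 0.2, -0.5]
finger_gap: 0.0852
finger_force: 0.0
[-0.308  0.143  1.343 -0.     1.659 -1.992] [[-9.936e-01 -1.132e-01 -2.900e-03]
 [-1.132e-01  9.936e-01  6.000e-04]
 [ 2.800e-03  9.000e-04 -1.000e+00]] [ 0.50399564 -0.11616577  0.38741617]
```

View pics/s2.png

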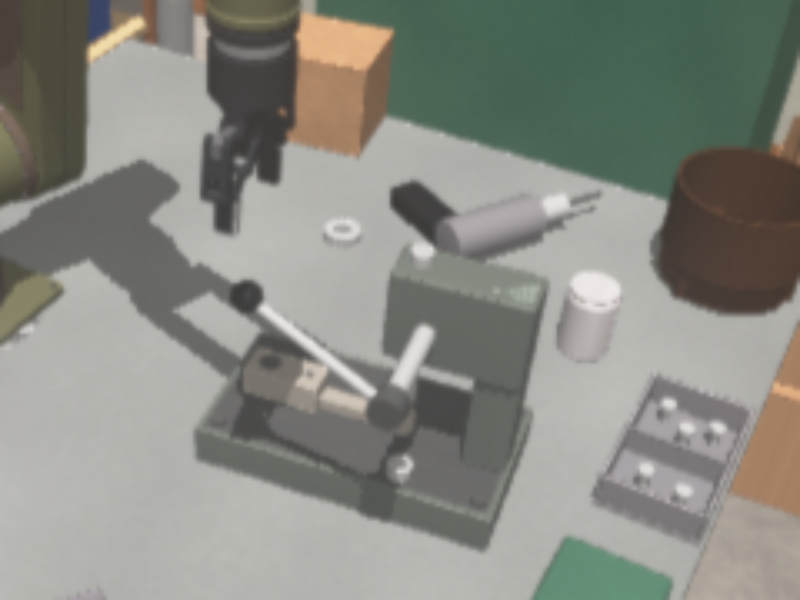

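The gripper stands right over the ball (ball at 246,296 in the crop). Descending and gripping it.

```bash
python3 -m crank '0 0 0.05 0 0.085;0 0 0.09 0 0.085;0 0 0.107 0 0.085;0 0 0.107 0 0.085;0 0 0.107 0 0.028;0 0 0.107 0 0.028;0 0 0.107 0 0.028;0 0 0.107 0 0.028' 40
python3 -m crank '0 0 0 0 0.028;0 0 0 0 0.028'
```

```text
t: 3.35
position: [0.505, -0.1175, 0.2842]
ee_rot: [[-0.993, -0.116, 0.003], [-0.116, 0.993, -0.007], [-0.003, -0.007, -1.0]]
wrist_force: [-1.6, -6.7, 3.4]
finger_gap: 0.03
finger_force: 39.2
t: 3.6
position: [0.5051, -0.1175, 0.2842]
ee_rot: [[-0.993, -0.116, 0.003], [-0.116, 0.993, -0.006], [-0.003, -0.007, -1.0]]
wrist_force: [-0.6, -6.7, 4.3]
finger_gap: 0.0296
finger_force: 39.2
```

```bash
python3 -m crank '0.008 0 0.015 0 0.028;0.014 0 0.031 0 0.028;0.0185 0 0.047 0 0.028;0.0215 0 0.064 0 0.028;0.0227 0 0.081 0 0.028;0.0223 0 0.098 0 0.028;0.0201 0 0.115 0 0.028;0.0175 0 0.126 0 0.028'
```

```text
t: 4.6
position: [0.4885, -0.1198, 0.1585]
ee_rot: [[-0.993, -0.117, 0.005], [-0.117, 0.993, -0.006], [-0.004, -0.007, -1.0]]
wrist_force: [-4.2, -7.7, 12.5]
finger_gap: 0.0297
finger_force: 44.9
```

```bash
python3 -m crank '-0.001 0 0.005 0 0.028;-0.003 0 0.009 0 0.028;-0.003 0 0.011 0 0.028;-0.003 0 0.011 0 0.028;-0.003 0 0.011 0 0.028'
python3 - <<'E'
from h import *
c=capture("scene");cv2.imwrite("pics/s3.png",cv2.resize(c["img"][90:270,180:420,::-1],(800,600)))
E
```

```text
t: 5.22
position: [0.4918, -0.1194, 0.148]
ee_rot: [[-0.993, -0.117, 0.005], [-0.118, 0.993, -0.006], [-0.004, -0.007, -1.0]]
wrist_force: [-1.7, -6.7, 10.7]
finger_gap: 0.0296
finger_force: 45.4
```

View pics/s3.png

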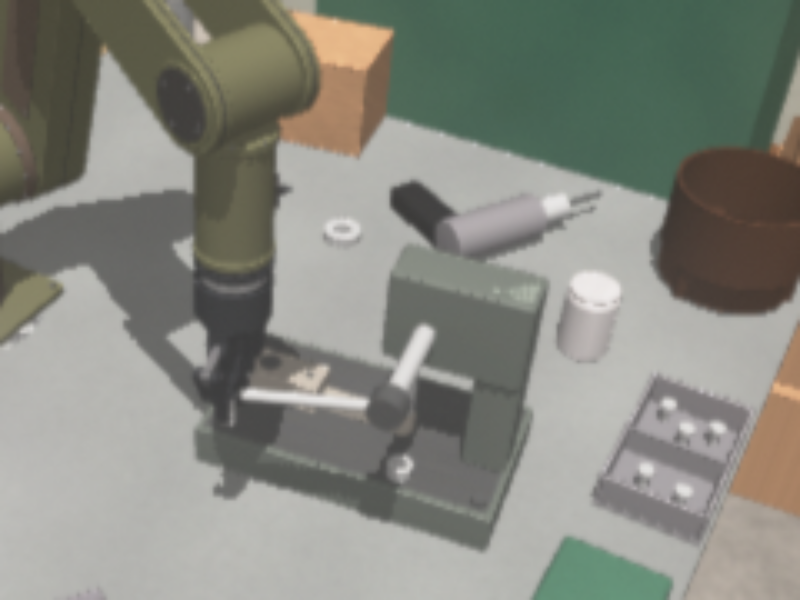

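The lever lies nearly horizontal with the ball still in the fingers (220,395). I push a little more to feel for the stop.

```bash
python3 -m crank '-0.001 0 0.003 0 0.028;-0.001 0 0.003 0 0.028;-0.001 0 0.003 0 0.028'; python3 -m crank '-0.001 0 0.003 0 0.028;-0.002 0 0.006 0 0.028;-0.002 0 0.006 0 0.028;-0.002 0 0.006 0 0.028'
```

```text
t: 5.65
position: [0.4927, -0.1193, 0.145]
ee_rot: [[-0.993, -0.117, 0.005], [-0.117, 0.993, -0.006], [-0.004, -0.007, -1.0]]
wrist_force: [-2.2, -7.7, 10.4]
finger_gap: 0.0297
finger_force: 45.6
t: 6.15
position: [0.4945, -0.1191, 0.1416]
ee_rot: [[-0.993, -0.117, 0.006], [-0.117, 0.993, -0.007], [-0.005, -0.008, -1.0]]
wrist_force: [-8.2, -5.5, 29.9]
finger_gap: 0.0297
finger_force: 48.5
```

The stop is felt (30 N and hardly any more travel). Easing it back up along the arc.

```bash
python3 -m crank '0.0028 0 -0.015 0 0.028;0.0049 0 -0.026 0 0.028;0.0061 0 -0.038 0 0.028;0.0064 0 -0.05 0 0.028;0.0059 0 -0.062 0 0.028;0.0047 0 -0.074 0 0.028;0.0026 0 -0.085 0 0.028;-0.0004 0 -0.097 0 0.028'
python3 -m crank '-0.003 0 -0.01 0 0.028;-0.007 0 -0.019 0 0.028;-0.011 0 -0.027 0 0.028;-0.015 0 -0.034 0 0.028;-0.015 0 -0.034 0 0.028'
```

```text
t: 7.15
position: [0.4939, -0.1191, 0.2354]
ee_rot: [[-0.993, -0.116, 0.003], [-0.116, 0.993, -0.007], [-0.002, -0.007, -1.0]]
wrist_force: [-0.0, -7.3, 3.5]
finger_gap: 0.0299
finger_force: 49.5
t: 7.78
position: [0.5076, -0.1173, 0.2687]
ee_rot: [[-0.993, -0.116, -0.0], [-0.116, 0.993, -0.007], [0.001, -0.006, -1.0]]
wrist_force: [-3.9, -8.1, 4.7]
finger_gap: 0.0298
finger_force: 50.6
```

```bash
python3 -m crank '-0.001 0 -0.002 0 0.028;-0.002 0 -0.004 0 0.028;-0.002 0 -0.004 0 0.028'; python3 -m crank '-0.001 0 -0.002 0 0.028;-0.002 0 -0.004 0 0.028;-0.002 0 -0.004 0 0.028'
python3 - <<'E'
from h import *
for n,b in(("scene",(240,165,270,200)),):
    c=capture(n);cv2.imwrite("pics/s4.png",cv2.resize(c["img"][120:240,200:360,::-1],(800,600),interpolation=cv2.INTER_CUBIC))
E
```

```text
t: 8.15
position: [0.5075, -0.1172, 0.2692]
ee_rot: [[-0.993, -0.116, -0.006], [-0.116, 0.993, -0.006], [0.007, -0.005, -1.0]]
wrist_force: [-2.1, -9.6, -11.4]
finger_gap: 0.0298
finger_force: 49.9
t: 8.52
position: [0.5075, -0.1171, 0.2696]
ee_rot: [[-0.993, -0.116, -0.013], [-0.116, 0.993, -0.005], [0.014, -0.004, -1.0]]
wrist_force: [-0.6, -12.8, -26.0]
finger_gap: 0.0297
finger_force: 49.2
```

View pics/s4.png

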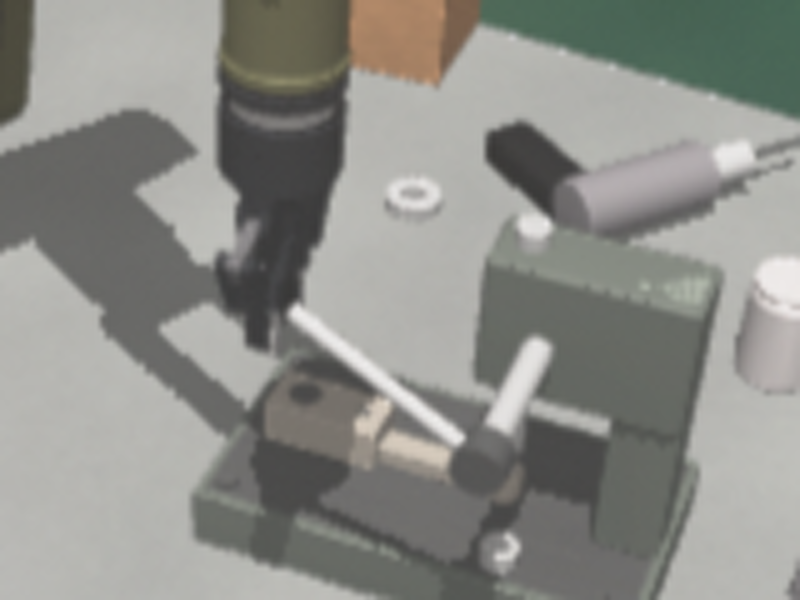

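The lever is up against its rest stop (the rod slopes up again and the force has reversed). I unload it and open the fingers slowly, staying in place.

```bash
python3 -m crank '0.001 0 0.005 0 0.028;0.001 0 0.005 0 0.028;0.001 0 0.005 0 0.06;0.001 0 0.005 0 0.085;0.001 0 0.005 0 0.085;0.001 0 0.005 0 0.085;0.001 0 0.005 0 0.085'
python3 -m crank '0 0 -0.06 0 0.085;0 0 -0.12 0 0.085;0 0 -0.12 0 0.085;0 0 -0.12 0 0.085'
python3 - <<'E'
from h import *
np.set_printoptions(precision=4,suppress=True)
t=capture("top");s=r.sense()
cv2.imwrite("pics/t5.png",cv2.resize(t["img"][85:215,195:300,::-1],(480,594)))
sc=capture("scene");b=(244,170,264,188);g=sc["img"].max(2);m=(g<g[170:188,244:264].min()+40).astype(np.uint8)
k=blob(m,b);(u,v),rad=cv2.minEnclosingCircle(k);print("ball",u,v,rad)
R=np.array(s["ee_rot"]);print(s["joint_positions"],R,s["position"])
print("to above rocker",R.T@(np.array([.495,.034,.36])-s["position"]))
E
```

```text
t: 9.45
position: [0.511, -0.1133, 0.2704]
ee_rot: [[-0.993, -0.117, 0.0], [-0.117, 0.993, 0.0], [-0.0, -0.0, -1.0]]
wrist_force: [-0.3, 0.0, 0.3]
finger_gap: 0.0853
finger_force: 0.0
t: 9.95
position: [0.5107, -0.1134, 0.3902]
ee_rot: [[-0.993, -0.117, 0.0], [-0.117, 0.993, 0.0], [-0.0, -0.0, -1.0]]
wrist_force: [0.6, -0.1, 0.0]
finger_gap: 0.0846
finger_force: 0.0
ball 253.1666717529297 178.5 4.859221458435059
[-0.2993  0.1505  1.3297  0.      1.6635 -1.9873] [[-0.9931 -0.1169 -0.002 ]
 [-0.1169  0.9931  0.0006]
 [ 0.0019  0.0009 -1.    ]] [ 0.5102 -0.1133  0.3891]
to above rocker [-0.0022  0.148   0.0293]
```

View pics/t5.png

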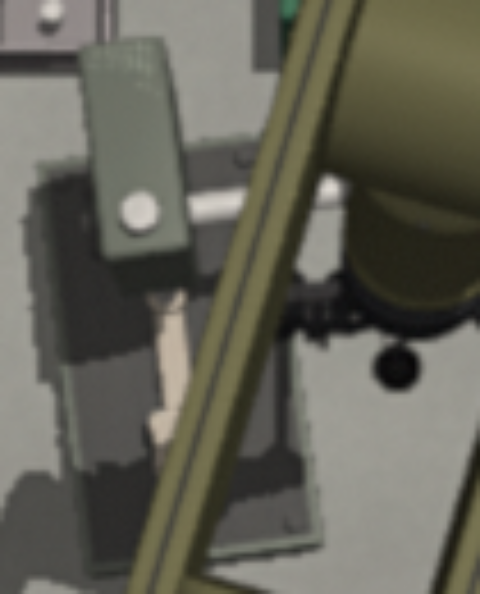

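The rocker has not moved (its shoulder corner is at the same pixel) and the ball is back at its first position. Moving over the block and down.

```bash
python3 -m crank '-0.002 0.06 0 0 0.085;-0.002 0.12 0 0 0.085;-0.002 0.148 0 0 0.085;-0.002 0.148 0 0 0.085;-0.002 0.148 0.06 0 0.085;-0.002 0.148 0.12 0 0.085;-0.002 0.148 0.18 0 0.085;-0.002 0.148 0.20 0 0.085'
python3 - <<'E'
from h import *
np.set_printoptions(precision=4,suppress=True)
s=r.sense();R=np.array(s["ee_rot"]);print(s["position"],R.T@(np.array([.495,.034,.057])-s["position"]))
c=capture("scene");cv2.imwrite("pics/s6.png",cv2.resize(c["img"][120:240,200:360,::-1],(800,600),interpolation=cv2.INTER_CUBIC))
print((np.array(proj(c,[.495,.034,.086]))-[200,120])*5)
E
```

```text
t: 11.05
position: [0.4917, 0.0324, 0.1854]
ee_rot: [[-0.993, -0.116, -0.01], [-0.116, 0.993, -0.001], [0.01, 0.001, -1.0]]
wrist_force: [-0.7, -0.1, 0.4]
finger_gap: 0.085
finger_force: 0.0
[0.4917 0.0324 0.1854] [-0.0047  0.0011  0.1283]
[355.0552 410.8072]
```

View pics/s6.png

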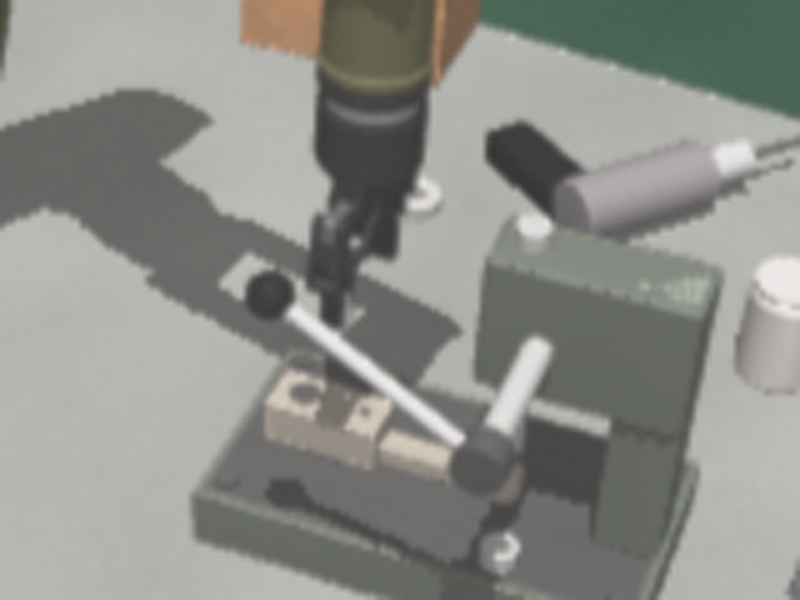

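The fingers straddle the block. The grip point projects to (355,411), which is 3/4 of the way along the block as it should be.

```bash
python3 -m crank '-0.002 0 0.05 0 0.085;-0.002 0 0.09 0 0.085;-0.002 0 0.12 0 0.085;-0.002 0 0.132 0 0.085;-0.002 0 0.132 0 0.085;-0.002 0 0.132 0 0.085'
python3 -m crank '0 0 0 0 0.036;0 0 0 0 0.036;0 0 0 0 0.036;0 0 0 0 0.036;0 0 0 0 0.036;0 0 0 0 0.036' 70
```

```text
t: 11.85
position: [0.4987, 0.0337, 0.0594]
ee_rot: [[-0.993, -0.117, 0.002], [-0.117, 0.993, -0.0], [-0.002, -0.0, -1.0]]
wrist_force: [0.5, 0.5, -0.2]
finger_gap: 0.085
finger_force: 0.0
t: 12.6
position: [0.4982, 0.0342, 0.0594]
ee_rot: [[-0.993, -0.117, 0.002], [-0.117, 0.993, 0.0], [-0.002, 0.0, -1.0]]
wrist_force: [-1.6, 1.2, 6.2]
finger_gap: 0.0428
finger_force: 72.9
```

```bash
python3 -m crank '0 0 -0.003 0 0.036;0 0 -0.006 0 0.036;0.008 0 -0.006 0 0.036;0.02 0 -0.006 0 0.036;0.035 0 -0.006 0 0.036;0.05 0 -0.006 0 0.036;0.065 0 -0.006 0 0.036;0.075 0 -0.006 0 0.036'
python3 -m crank '0 0 0 0 0.036;0 0 -0.01 0 0.036;0 0 -0.03 0 0.036;0 0 -0.05 0 0.036;0 0 -0.07 0 0.036;0 0 -0.085 0 0.036;0 0 -0.095 0 0.036;0 0 -0.1 0 0.036'
python3 -m crank '0 0 0 0 0.036;0 0 0 0 0.036;0 0 0 0 0.036;0 0 0 0 0.036'
python3 - <<'E'
from h import *
c=capture("scene");cv2.imwrite("pics/s7.png",cv2.resize(c["img"][120:240,200:360,::-1],(800,600),interpolation=cv2.INTER_CUBIC))
E
```

```text
t: 13.6
position: [0.4215, 0.0251, 0.0643]
ee_rot: [[-0.993, -0.117, -0.001], [-0.117, 0.993, 0.0], [0.001, 0.0, -1.0]]
wrist_force: [1.2, 0.3, -3.8]
finger_gap: 0.043
finger_force: 71.8
t: 14.6
position: [0.4237, 0.0252, 0.1651]
ee_rot: [[-0.993, -0.117, 0.001], [-0.117, 0.993, -0.0], [-0.001, -0.0, -1.0]]
wrist_force: [-0.7, 0.1, -4.1]
finger_gap: 0.0429
finger_force: 71.6
t: 15.1
position: [0.4228, 0.0252, 0.164]
ee_rot: [[-0.993, -0.117, -0.001], [-0.117, 0.993, 0.0], [0.001, 0.0, -1.0]]
wrist_force: [-0.2, -0.0, -4.3]
finger_gap: 0.0428
finger_force: 71.6
```

View pics/s7.png

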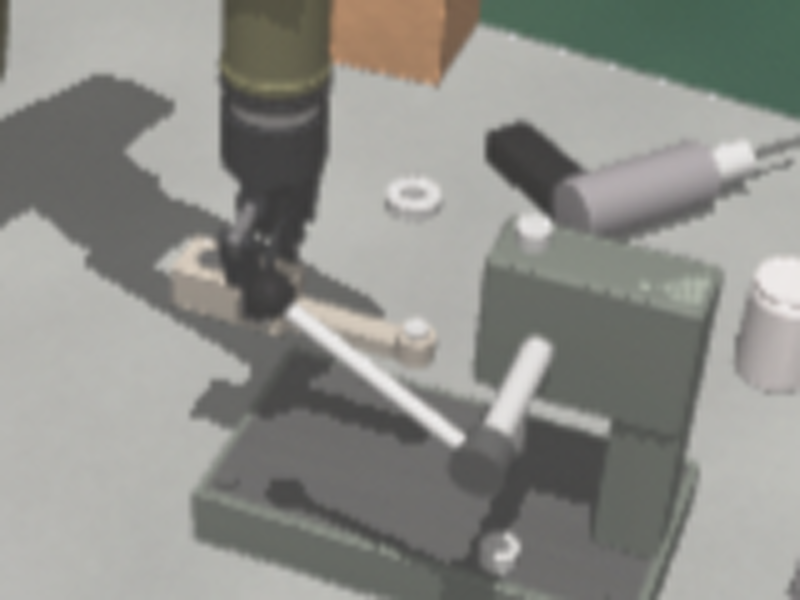

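The rocker is held with its pin head seated, clear of the head, and the bush has not moved. I check that it is level by projecting where a level rocker's points should appear.

```bash
python3 - <<'E'
from h import *
c=capture("scene");s=r.sense()
a=.115;R=np.array([[np.cos(a),-np.sin(a),0],[np.sin(a),np.cos(a),0],[0,0,1]])
for th in(0,.1,-.1):
  P=np.array([[np.cos(th),0,np.sin(th)],[0,1,0],[-np.sin(th),0,np.cos(th)]])
  g=np.array([.495-.0754,.034-.009,.1546+.024])
  for n,X in(("pin",(0,0,.028)),("eyebottom",(0,-.015,0)),("outer -y top",(-.185,-.022,.036)),("outer -y bottom",(-.185,-.022,0)),("outer +y top",(-.185,.022,.036))):
    w=g+R@P@(np.array(X)-[-.117,0,.024]);print(th,n,np.round((np.array(proj(c,w))-[200,120])*5+2))
print(s["qvel"].round(4) if hasattr(s["qvel"],"round") else s["qvel"],s["moment"],s["wrist_force"])
E
```

```text
0 pin [416. 327.]
0 eyebottom [406. 370.]
0 outer -y top [170. 268.]
0 outer -y bottom [171. 307.]
0 outer +y top [196. 236.]
0.1 pin [415. 340.]
0.1 eyebottom [402. 381.]
0.1 outer -y top [172. 261.]
0.1 outer -y bottom [168. 299.]
0.1 outer +y top [198. 229.]
-0.1 pin [416. 314.]
-0.1 eyebottom [410. 358.]
-0.1 outer -y top [169. 275.]
-0.1 outer -y bottom [174. 315.]
-0.1 outer +y top [195. 243.]
[ 0.0011 -0.0038 -0.0018 -0.0001  0.0004  0.0009] [0.00359617 0.00438426 0.00977715] [ 0.12003032  0.57741878 -3.82377932]
```

The observed points, pin (417,327), outer bottom corner (174,305) and outer top corner (197,237), match the level prediction. Handing in.

```bash
python3 -c "
from cell import job
print(job.sign_off())"
```

```text
the job is handed in; nothing more can be done
None
```

The job is handed in, with no verdict returned: the lever was pulled to its stop and eased back to rest, and the rocker, pin head seated on the eye in the last picture, is held level about 10 cm above the bed in front of the press.

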